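# Change the conveyor rollers in their carriages

### The arm

A 6-joint arm with a two-finger parallel gripper is mounted at the origin on a cart in front of the work surface, level with it; the furniture and walls round the work are solid. World frame = base frame: x ahead of the robot, y to its left, z up, the work surface at z = 0. Lengths are in m, angles in rad, forces in N, time in s.
With the tool pointing down it reaches from about 0.325 to 0.775 m from the base axis. Payload 9.3 kg.
Tool frame: the origin (TCP) lies at the very end of the fingers, on their centre line; the grasp point (between the pads) lies 19 mm behind it; z points along the fingers, y is the line along which they close (so a half turn about z gives the same grasp; the last joint's range is limited). The gripper opens to 85 mm and grips with 20 to 120 N. Pads are 22 mm wide; open, the fingers measure 114 mm over their backs; the gripper's body (76 mm by 85 mm) begins 54 mm behind the grasp point. The pads swing forward as they close: fully open they stand 13 mm farther back than shut.
Start: joints at [1.171, 0.259, 0.021, 1.334, 0, 1.418], TCP at [0.134, 0.533, 0.231] pointing down, gripper open.
Joint ranges: [-3.04, 3.04], [-0.91, 1.82], [-1.04, 1.36], [-1.92, 1.95], [-1.52, 1.45], [-3.14, 3.14]. Speed limits (rad/s): [2.22, 2.22, 2.79, 3.14, 3.14, 3.14].

### API

Orientations are given as [roll, pitch, yaw] about the fixed x, y, z axes, in that order (R = Rz(yaw) Ry(pitch) Rx(roll)).
In Python, from station import r, optics, job gives the robot as it stands.
- The arm moves only by the tool drive_tool, never from a script. Its argument "rows" is a list that holds one entry, the list of rows, each a list of 5 numbers: the shift along the tool's x, y, z in mm, then the turn about the tool's z in degrees, then the opening, from -1 (shut) to 1 (fully open). A call has exactly 5 rows; each row is the pose to reach, as a shift and turn from the pose commanded when the call began, along the tool's axes at that moment; what a row does not reach only later rows make up. A row lasts 1/10 s, in which the tool goes at most 50 mm and 8.59 degrees, less where a joint would pass 70% of its speed; a pose out of reach is approached as far as the arm can. A call with a gripper value outside its range is refused whole. The fingers move at their own pace and stop on an object; the grip force is fixed at half the most. Time passes only in rows, so rows that repeat a pose let the fingers close, or fill a call up. It gives the time, the measured TCP pose, the force, the opening and the grip force at its end, in the units of the state.
- r.observe(): the state, without advancing time (a new reading comes with each control period).
- optics.capture(name): name is "scene" or "top" or "wrist"; returns the picture (420x560x3 uint8, red, green, blue); there is no depth.
- optics.camera_info(name): a dict with "vfov" (degrees; the focal length in pixels is half the picture's height over the tangent of half this angle, whatever the lens; pixels are square), "cx", "cy" (the principal point, pixels), "D" ([k1, k2, p1, p2, k3] as OpenCV has them; the pictures are not rectified), "position" and "rotation" of the camera in the world; the wrist camera has in their place "T_tool_cam" (4x4, takes a point from camera to tool coordinates, whose origin is the TCP and whose axes are the flange's). Camera axes: x right, y down, z forward; pixel columns grow to the right and rows downward; lengths in m; the calibration is good to about 2 mm. A picture is of the moment at which its call begins: read the wrist's pose just before it. camera_info takes no time and is no camera call.
- job.sign_off(): hands the job in; it is judged then, once.
The state is a dict: "clock": time; "qpos": joint angles; "joint_velocities": joint speeds; "tau": joint torques, N m; "ee_pos": TCP position; "ee_rot": TCP orientation; "force": force on the tool from outside, world axes, zero at the start; "wrist_torque": the same for the moment, N m; "opening": finger opening in m; "finger_force": force on a finger pad.
Only numpy, scipy, OpenCV 4.12 (cv2) and the standard library are available. Lean on these libraries where they do the work, as an engineer would, in place of code of your own. Each camera call takes 0.05 s, during which the arm holds its last target. There are 200 camera calls.

### The job

Change the rollers: lift the worn black roller out of its carriage and lay it in the red reject tray, and fit each of the three new orange rollers into the carriage of its own length, with both journals right down in the slots. Set the rollers down rather than dropping them, and leave the hex keys and the oil bottle where they are.

Things in the scene. Friction and masses are not known exactly. Their poses are not given: they have to be found in the camera images.
- short_roller: the short new roller: orange cover 48 mm long and 28 mm in diameter, with a steel journal (10 mm in diameter, 22 mm long) sticking out of each end, 92 mm over all, about 160 g; lies on the bench. Origin at its middle, on its axis (14 mm above what it lies on); own y axis along the roller, both ends alike; it can roll about y
- medium_roller: the medium new roller: orange cover 78 mm long and 28 mm in diameter, with a steel journal (10 mm in diameter, 22 mm long) sticking out of each end, 122 mm over all, about 202 g; lies on the bench. Origin at its middle, on its axis (14 mm above what it lies on); own y axis along the roller, both ends alike; it can roll about y
- long_roller: the long new roller: orange cover 108 mm long and 28 mm in diameter, with a steel journal (10 mm in diameter, 22 mm long) sticking out of each end, 152 mm over all, about 244 g; lies on the bench. Origin at its middle, on its axis (14 mm above what it lies on); own y axis along the roller, both ends alike; it can roll about y
- worn_roller: the worn roller: same size as the medium new roller (cover 78 mm long and 28 mm in diameter, journals 10 mm in diameter and 22 mm long) but with a black cover; at the start it sits in the medium carriage. About 200 g. Origin at its middle, on its axis; own y axis along the roller
- short_carriage: fixed carriage of the short roller: grey base 48 x 82 x 8 mm, at each end in y a blue cheek 6 mm thick, 44 wide, 59 high, 64 mm apart inside. Slot in each cheek, open above: 28 mm wide at the top, 12 from 45 mm height down to its floor at 35. Seated, the cover is between the cheeks (8 mm play each end), journals on the slot floors, axis along y, 40 mm up. Origin: centre of underside; z up
- medium_carriage: fixed carriage of the medium roller: grey base 48 x 112 x 8 mm, at each end in y a blue cheek 6 mm thick, 44 wide, 59 high, 94 mm apart inside. Slot in each cheek, open above: 28 mm wide at the top, 12 from 45 mm height down to its floor at 35. Seated, the cover is between the cheeks (8 mm play each end), journals on the slot floors, axis along y, 40 mm up. Origin: centre of underside; z up
- long_carriage: fixed carriage of the long roller: grey base 48 x 142 x 8 mm, at each end in y a blue cheek 6 mm thick, 44 wide, 59 high, 124 mm apart inside. Slot in each cheek, open above: 28 mm wide at the top, 12 from 45 mm height down to its floor at 35. Seated, the cover is between the cheeks (8 mm play each end), journals on the slot floors, axis along y, 40 mm up. Origin: centre of underside; z up
- reject_tray: open red tray for rejects, fixed to the bench: outside 100 mm (x) by 180 mm (y) by 32 mm high, walls and floor 3 mm thick. Origin at the centre of its underside, long side along y, z up
- hex_keys: bystander: blue folding hex key set, 30 x 90 x 26 mm, lying on the bench; leave it alone. Origin at the centre of its underside, y along its length
- oil_bottle: bystander: white dropper bottle with a pointed orange cap, 39 mm in diameter, 112 mm high, standing behind the work on the left, beside the black jig; leave it alone. Origin at the centre of its underside, z up
Things that resemble listed ones, but are neither listed nor needed, are in the scene too. What is shaped like the short_carriage but green is not meant.

How it is judged:
At the end, for the whole second after the job is handed in: Each orange roller sits in the carriage of its length: middle within 4 mm across and 11 mm along, axis 36 to 44 mm above the bench and within 0.06 rad of the carriage's y. The black roller lies level on the red tray's floor, inside its walls. All rollers at rest (x of short_roller in the frame of short_carriage between -0.004 and 0.004 m and y of short_roller in the frame of short_carriage between -0.011 and 0.011 m and z of short_roller in the frame of short_carriage between 0.036 and 0.044 m and angle between the y axis of short_roller and the y axis of short_carriage, either way round below 0.06 rad and linear speed of each of short_roller, medium_roller, long_roller, worn_roller below 0.02 m/s and angular speed of each of short_roller, medium_roller, long_roller below 0.5 rad/s and x of medium_roller in the frame of medium_carriage between -0.004 and 0.004 m and y of medium_roller in the frame of medium_carriage between -0.011 and 0.011 m and z of medium_roller in the frame of medium_carriage between 0.036 and 0.044 m and angle between the y axis of medium_roller and the y axis of medium_carriage, either way round below 0.06 rad and x of long_roller in the frame of long_carriage between -0.004 and 0.004 m and y of long_roller in the frame of long_carriage between -0.011 and 0.011 m and z of long_roller in the frame of long_carriage between 0.036 and 0.044 m and angle between the y axis of long_roller and the y axis of long_carriage, either way round below 0.06 rad and x of worn_roller in the frame of reject_tray between -0.045 and 0.045 m and y of worn_roller in the frame of reject_tray between -0.085 and 0.085 m and z of worn_roller in the frame of reject_tray between 0.012 and 0.023 m and angle between worn_roller's own y axis and vertical between 1.45 and 1.69 rad); the robot touches nothing.
It fails at once if the hex keys are disturbed (more than 20 mm) (distance of hex_keys from where it was at the start of the episode above 0.02 m).
It fails at once if the oil bottle is shifted (more than 20 mm) or tipped (distance of oil_bottle from where it was at the start of the episode above 0.02 m or angle between oil_bottle's own z axis and vertical above 0.35 rad).
It fails at once if a roller is dropped or thrown (moves faster than 0.9 m/s out of the fingers, a fall of about 40 mm) ((linear speed of short_roller above 0.9 m/s and contact force between the fingers and short_roller below 0.1 N) or (linear speed of medium_roller above 0.9 m/s and contact force between the fingers and medium_roller below 0.1 N) or (linear speed of long_roller above 0.9 m/s and contact force between the fingers and long_roller below 0.1 N) or (linear speed of worn_roller above 0.9 m/s and contact force between the fingers and worn_roller below 0.1 N)).
It also fails if it takes over 99 s, if anything falls off the work surface, if the arm or the gripper's body presses on something with over 40 N, if the wrist force passes 120 N, or if a joint passes its speed limit or range.

## Working session

There is one attempt and no reset: what is moved stays moved. The work goes in short steps, Python scripts to look and compute and a tool call to move; the robot and the scene stay as the last step left them, time stands still between calls to the robot, and variables do not carry over. Pictures are saved under pics/ and viewed, at most 14 in all, crops included, and the job is handed in when it is done.

Besides the shell and the picture viewer there is one more tool, called after ">>>" by a JSON object that holds its "api" and its "payload". drive_tool: Moves the arm, as the interface text tells. Its arguments: {"type":"object","properties":{"rows":{"type":"array"}},"required":["rows"]}

```bash
mkdir -p pics; ls
python3 - <<'E'
from station import r, optics, job
import cv2
s=r.observe(); print(s)
for n in("scene","top","wrist"):
    print(optics.camera_info(n))
    cv2.imwrite(f"pics/{n}0.png",cv2.cvtColor(optics.capture(n),cv2.COLOR_RGB2BGR))
E
```

```text
pics
{'clock': 0.0, 'qpos': array([1.17139509e+00, 2.59226436e-01, 2.07672466e-02, 1.33368824e+00,
       3.20026655e-05, 1.41820555e+00]), 'joint_velocities': array([ 0.001026  , -0.00030267, -0.00121665,  0.00198678, -0.00074489,
        0.00039995]), 'tau': array([-2.16986387e-03, -5.55645418e+01,  3.44525957e+01,  1.37677291e-02,
       -3.05828989e-04, -1.87032180e-05]), 'ee_pos': array([0.13425657, 0.53308542, 0.23064972]), 'ee_rot': array([-3.14026211e+00, -2.36997862e-04,  2.89478201e+00]), 'force': array([0.54679759, 0.60564993, 0.11044123]), 'wrist_torque': array([-0.00721301,  0.02542907, -0.03233994]), 'finger_force': 0.0, 'opening': 0.08535461318842286}
{'vfov': 46.5797706097514, 'cx': 284.9772798733225, 'cy': 206.92572764070405, 'D': array([-0.06137006,  0.        ,  0.        ,  0.        ,  0.        ]), 'position': array([-0.08029318, -1.03479058,  0.9624934 ]), 'rotation': array([-2.20486065,  0.01930244, -0.55554239])}
{'vfov': 55.54632644751596, 'cx': 279.6401508714443, 'cy': 210.75470553747184, 'D': array([0.03721633, 0.        , 0.        , 0.        , 0.        ]), 'position': array([0.372726  , 0.02093541, 1.28114546]), 'rotation': array([-2.99683759, -0.00562617, -1.59349509])}
{'vfov': 64.35577761639657, 'cx': 283.85762607043523, 'cy': 210.88900851826435, 'D': array([-0.04901759,  0.        ,  0.        ,  0.        ,  0.        ]), 'T_tool_cam': array([[ 4.87398075e-04, -9.61379958e-01, -2.75224160e-01,
         6.92912917e-02],
       [ 9.99999873e-01,  5.03654124e-04,  1.16088360e-05,
         5.54895903e-04],
       [ 1.27457281e-04, -2.75224131e-01,  9.61380082e-01,
        -1.41814832e-01],
       [ 0.00000000e+00,  0.00000000e+00,  0.00000000e+00,
         1.00000000e+00]])}
```

Run:
```python
import cv2
a=cv2.imread("pics/top0.png");cv2.imwrite("pics/top0b.png",cv2.resize(a,(784,588),interpolation=cv2.INTER_CUBIC))
```

```text
(no output)
```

View pics/top0.png

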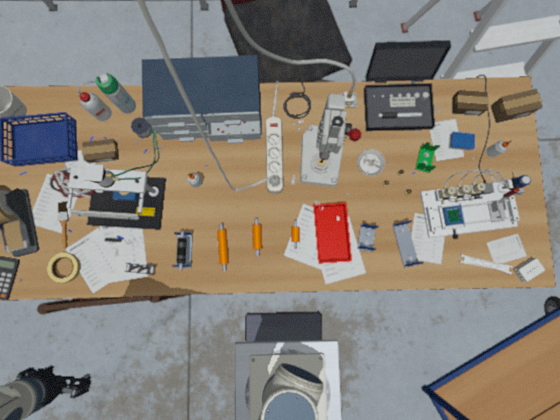

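View pics/scene0.png

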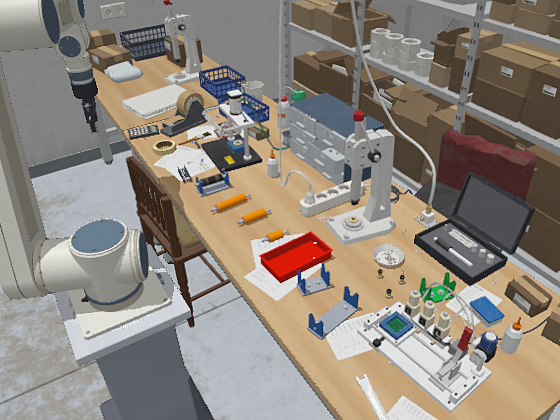

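The top view shows, left to right: medium carriage with the black roller (184,249), long roller (223,246), medium (257,237), short (295,236), red tray (332,232), short carriage (369,235) and long carriage (404,243). The oil bottle is at (195,178), and the green decoy at (428,157).

```bash
cat > h.py <<'E'
import numpy as np, cv2
from station import r, optics, job
from scipy.spatial.transform import Rotation as R
def rm(e): return R.from_euler('xyz',e).as_matrix()
def cam(name,s=None):
    i=optics.camera_info(name); f=210/np.tan(np.radians(i['vfov'])/2)
    K=np.array([[f,0,i['cx']],[0,f,i['cy']],[0,0,1]])
    if name=='wrist':
        s=s or r.observe(); T=np.eye(4);T[:3,:3]=rm(s['ee_rot']);T[:3,3]=s['ee_pos'];T=T@i['T_tool_cam']
        return K,i['D'],T[:3,:3],T[:3,3]
    return K,i['D'],rm(i['rotation']),np.array(i['position'])
def px2w(c,pts,z):
    K,D,Rm,p=c; u=cv2.undistortPoints(np.array(pts,float).reshape(-1,1,2),K,D).reshape(-1,2)
    d=np.c_[u,np.ones(len(u))]@Rm.T
    return p+d*((z-p[2])/d[:,2])[:,None]
def w2px(c,P):
    K,D,Rm,p=c
    return cv2.projectPoints(np.array(P,float).reshape(-1,1,3),cv2.Rodrigues(Rm.T)[0],-Rm.T@p,K,D)[0].reshape(-1,2)
def blobs(img,lo,hi,amin=60):
    h=cv2.cvtColor(img,cv2.COLOR_RGB2HSV); m=cv2.inRange(h,lo,hi)
    n,l,st,c=cv2.connectedComponentsWithStats(m)
    out=[]
    for k in range(1,n):
        if st[k,4]>=amin:
            out.append((st[k,4],c[k],cv2.boxPoints(cv2.minAreaRect(np.argwhere(l==k)[:,::-1].astype(np.float32)))))
    return out
E
python3 - <<'E'
from h import *
np.set_printoptions(precision=4,suppress=True)
c=cam('top'); im=cv2.imread('pics/top0.png'); rgb=im[:,:,::-1].copy()
for n,lo,hi,z in(('orange',(8,150,120),(22,255,255),.014),('red',(0,180,100),(5,255,255),.03)):
    for a,ce,b in blobs(rgb,lo,hi):
        w=px2w(c,b,z); print(n,a,ce,px2w(c,[ce],z)[0],[np.linalg.norm(w[0]-w[1]),np.linalg.norm(w[1]-w[2])], np.degrees([np.arctan2(*(w[i+1]-w[i])[[1,0]]) for i in (0,1)]))
for n,p,z in(('medC',(184,249),.04),('shortC',(369,235),.0),('longC',(404,243),.0),('oil',(195,178),.05),('hex',(461,141),0)): print(n,px2w(c,[p],z)[0])
cr=cv2.resize(im[195:280,160:425],None,fx=3,fy=3,interpolation=cv2.INTER_CUBIC)
cv2.imwrite('pics/crop0.png',cr)
E
```

```text
orange 216 [256.5833 236.2963] [0.4768 0.0848 0.014 ] [np.float64(0.028066569626065154), np.float64(0.07789765655151064)] [ -87.672  -177.3338]
orange 107 [294.6449 233.4206] [ 0.4833 -0.0365  0.014 ] [np.float64(0.02235203045190235), np.float64(0.044664713043503314)] [-91.2604 178.3075]
orange 300 [222.35   246.5667] [0.4467 0.1934 0.014 ] [np.float64(0.029154384611383324), np.float64(0.10812551149385782)] [ -87.1809 -176.079 ]
red 1803 [332.0233 232.5491] [ 0.482  -0.1534  0.03  ] [np.float64(0.104652348470697), np.float64(0.18423510487751943)] [ -86.0006 -177.5786]
medC [0.4405 0.3081 0.04  ]
shortC [ 0.4742 -0.276   0.    ]
longC [ 0.4462 -0.3863  0.    ]
oil [0.662 0.274 0.05 ]
hex [ 0.7795 -0.5962  0.    ]
```

View pics/crop0.png

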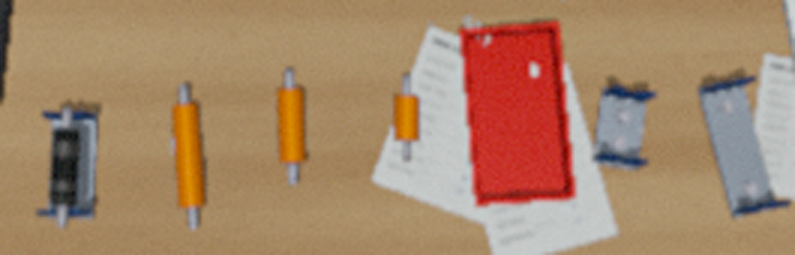

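View pics/wrist0.png

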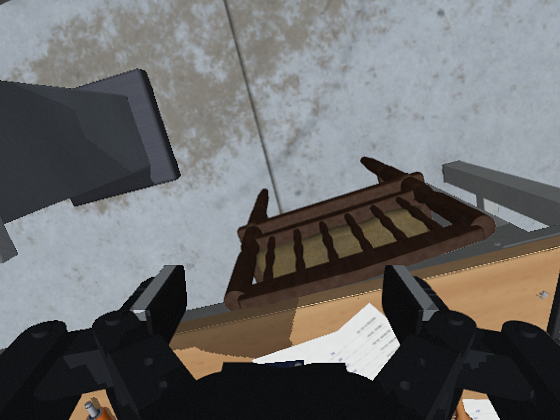

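The crop confirms that all the rollers and carriages run roughly along world x, with the short and long carriages tilted. The wrist view shows only floor and chair, so I'll move it over the medium carriage for a finer look.

```bash
cat >> h.py <<'E'
def shift(x,y,z,yawdeg):
    s=r.observe(); Rm=rm(s['ee_rot']); d=Rm.T@(np.array([x,y,z])-s['ee_pos'])*1000
    t=(np.degrees(s['ee_rot'][2])-yawdeg+180)%360-180
    print('t',round(s['clock'],2),'pos',s['ee_pos'].round(4),'yaw',np.degrees(s['ee_rot'][2]).round(2),'open',round(s['opening'],4),'SHIFT',d.round(1),'turn',round(t,2))
E
python3 -c "
from h import *
shift(.43,.27,.23,180)"
```

```text
t 0.15 pos [0.1343 0.5331 0.2308] yaw 165.86 open 0.085 SHIFT [-351.  -182.9    0.9] turn -14.14
```

>>> {"api": "drive_tool", "payload": {"rows": [[[-44, -23, 0, -3, 1], [-88, -46, 0, -6, 1], [-132, -69, 0, -9, 1], [-176, -92, 0, -12, 1], [-220, -115, 0, -14, 1]]]}}

```text
clock: 0.65
ee_pos: [0.3206, 0.3665, 0.2312]
ee_rot: [-3.142, 0.0, 3.142]
force: [0.5, 0.8, 0.5]
opening: 0.0853
finger_force: 0.0
```

```bash
python3 -c "
from h import *
shift(.43,.27,.23,180)"
```

```text
t 0.65 pos [0.3206 0.3665 0.2312] yaw 180.0 open 0.0853 SHIFT [-109.4  -96.5    1.2] turn -0.0
```

>>> {"api": "drive_tool", "payload": {"rows": [[[-35, -30, 0, 0, 1], [-70, -60, 0, 0, 1], [-109, -96, 0, 0, 1], [-109, -96, 0, 0, 1], [-109, -96, 0, 0, 1]]]}}

```text
clock: 1.15
ee_pos: [0.429, 0.2708, 0.2308]
ee_rot: [-3.141, -0.001, 3.136]
force: [-0.4, 0.0, -0.3]
opening: 0.0854
finger_force: 0.0
```

```bash
cat >> h.py <<'E'
def snap(name,scale=None,box=None):
    s=r.observe(); im=optics.capture('wrist'); np.savez(f'pics/{name}.npz',im=im,p=s['ee_pos'],e=s['ee_rot'])
    im=im[:,:,::-1]
    cv2.imwrite(f'pics/{name}.png',cv2.resize(im,(784,588),interpolation=cv2.INTER_CUBIC))
def lcam(name):
    d=np.load(f'pics/{name}.npz'); return cam('wrist',{'ee_pos':d['p'],'ee_rot':d['e']}),d['im']
E
python3 -c "
from h import *
snap('w1');shift(.44,.308,.021,180)"
```

```text
t 1.2 pos [0.4282 0.2716 0.231 ] yaw 179.79 open 0.0857 SHIFT [-11.8  36.4 210. ] turn -0.21
```

View pics/w1.png

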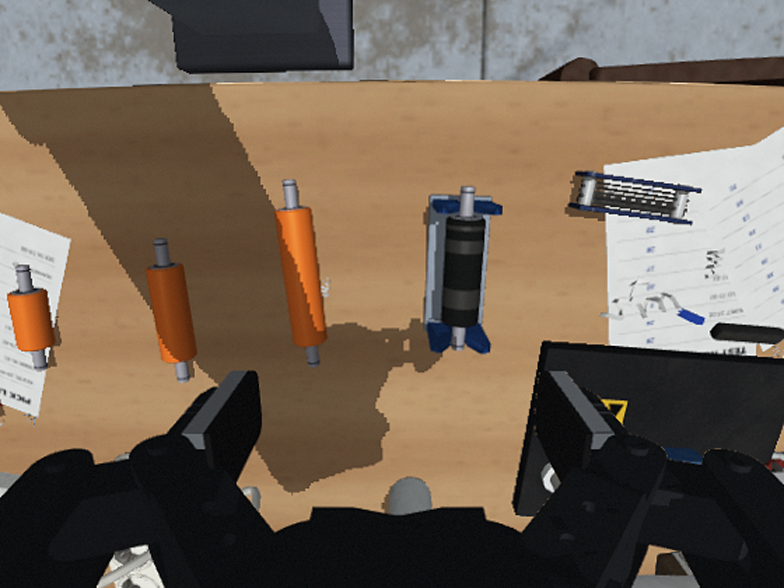

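The wrist view shows the worn roller with journal ends at (467,185) and (459,350). The long roller runs (290,181)–(313,363), the medium (160,239)–(183,381) and the short (23,265)–(40,369). The hex keys are at (635,195), clear of the carriage by more than a finger width.

```bash
python3 -c "
from h import *
np.set_printoptions(precision=4,suppress=True)
c,im=lcam('w1')
for n,a,b,z in(('worn',(467,185),(459,350),.04),('long',(290,181),(313,363),.014),('med',(160,239),(183,381),.014),('short',(23,265),(40,369),.014),('hexL',(575,195),(697,205),.02)):
    w=px2w(c,np.array([a,b])/1.4,z); d=w[1]-w[0]; print(n,w.mean(0),np.linalg.norm(d),np.degrees(np.arctan2(d[1],d[0])))
w=px2w(c,np.array([[428,196],[491,200],[425,340],[488,330]])/1.4,.008);print(w, w.mean(0))
m=px2w(c,np.array([[432,205],[503,210],[425,345],[490,350]])/1.4,.059);print(m)
"
```

```text
worn [0.437 0.319 0.04 ] 0.1234982774775315 -0.8407616521555786
long [0.4468 0.1955 0.014 ] 0.14829691854554375 3.617946582578249
med [0.4766 0.0865 0.014 ] 0.12189172061181514 0.9931224537505906
short [ 0.4812 -0.0355  0.014 ] 0.09200997860716752 -3.7130786546546943
hexL [0.3869 0.4515 0.02  ] 0.09549274234517281 85.85594094445248
[[0.385  0.2948 0.008 ]
 [0.3881 0.3434 0.008 ]
 [0.503  0.2938 0.008 ]
 [0.4944 0.3461 0.008 ]] [0.4426 0.3195 0.008 ]
[[0.3874 0.2943 0.059 ]
 [0.3907 0.3417 0.059 ]
 [0.4868 0.2907 0.059 ]
 [0.491  0.3379 0.059 ]]
```

>>> {"api": "drive_tool", "payload": {"rows": [[[-9, 47, 10, 0.6, 1], [-9, 47, 50, 0.6, 1], [-9, 47, 95, 0.6, 1], [-9, 47, 130, 0.6, 1], [-9, 47, 140, 0.6, 1]]]}}

```text
clock: 1.7
ee_pos: [0.4342, 0.3192, 0.0881]
ee_rot: [-3.139, -0.005, 3.131]
force: [-0.6, -0.2, 0.5]
opening: 0.0852
finger_force: 0.0
```

```bash
python3 -c "
from h import *
snap('w2');shift(.437,.319,.028,179.2)"
```

```text
t 1.75 pos [0.4349 0.3192 0.0886] yaw 179.39 open 0.0858 SHIFT [-2.4 -0.1 60.6] turn 0.19
```

View pics/w2.png

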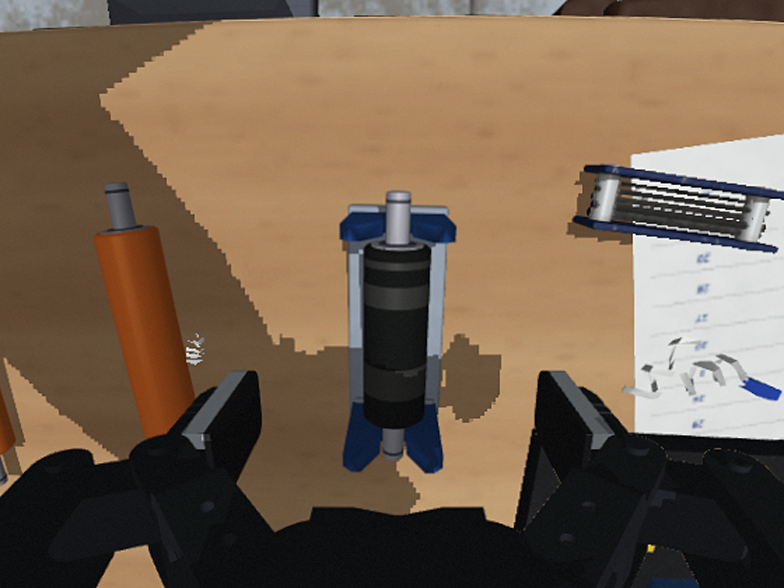

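The black roller is centred between the fingers, with journal ends at (398,192) and (393,459) and the cover from y=243 to 430.

```bash
python3 -c "
from h import *
np.set_printoptions(precision=4,suppress=True)
c,im=lcam('w2')
for n,a,b,z in(('worn',(398,193),(393,459),.04),('ch1',(341,224),(456,222),.059),('chfar',(349,471),(436,470),.059),('base',(347,240),(449,240),.008)):
    w=px2w(c,np.array([a,b])/1.4,z); d=w[1]-w[0]; print(n,w,w.mean(0),np.linalg.norm(d),np.degrees(np.arctan2(d[1],d[0])))
"
```

```text
worn [[0.3768 0.3203 0.04  ]
 [0.4995 0.3168 0.04  ]] [0.4382 0.3185 0.04  ] 0.12276577503844173 -1.6395097068001048
ch1 [[0.3866 0.2994 0.059 ]
 [0.3863 0.3414 0.059 ]] [0.3864 0.3204 0.059 ] 0.04204392233774951 90.45566837371754
chfar [[0.4921 0.2982 0.059 ]
 [0.4918 0.3355 0.059 ]] [0.492  0.3169 0.059 ] 0.0373391776071469 90.35026099385485
base [[0.4005 0.2956 0.008 ]
 [0.4009 0.3444 0.008 ]] [0.4007 0.32   0.008 ] 0.048837001375751 89.46561237298778
```

>>> {"api": "drive_tool", "payload": {"rows": [[[-2, -1, 30, 1, 1], [-2, -1, 50, 1, 1], [-3, -1, 61, 1, 1], [-3, -1, 61, 1, 0], [-3, -1, 61, 1, -1]]]}}

```text
clock: 2.25
ee_pos: [0.4411, 0.3184, 0.0317]
ee_rot: [3.141, 0.001, 3.112]
force: [-0.2, 0.4, 0.2]
opening: 0.0592
finger_force: 0.0
```

>>> {"api": "drive_tool", "payload": {"rows": [[[0, 0, 0, 0, -1], [0, 0, 0, 0, -1], [0, 0, 0, 0, -1], [0, 0, 0, 0, -1], [0, 0, 0, 0, -1]]]}}

```text
clock: 2.75
ee_pos: [0.4413, 0.3182, 0.0315]
ee_rot: [3.14, 0.002, 3.111]
force: [-1.1, 1.1, 5.5]
opening: 0.026
finger_force: 58.6
```

```bash
python3 -c "
from h import *
shift(.438,.3185,.13,178.3); print(r.observe()['force'],r.observe()['finger_force'])"
```

```text
t 2.75 pos [0.4413 0.3182 0.0315] yaw 178.25 open 0.026 SHIFT [  3.1   0.3 -98.5] turn -0.05
[-1.10192582  1.06380614  5.51823609] 58.61776113510132
```

>>> {"api": "drive_tool", "payload": {"rows": [[[0, 0, -10, 0, -1], [0, 0, -30, 0, -1], [0, 0, -60, 0, -1], [0, 0, -100, 0, -1], [0, 0, -130, 0, -1]]]}}

```text
clock: 3.25
ee_pos: [0.4405, 0.3177, 0.1632]
ee_rot: [3.141, 0.001, 3.111]
force: [0.6, 0.7, -1.1]
opening: 0.0262
finger_force: 59.2
```

```bash
python3 -c "
from h import *
snap('w3');shift(.46,0.0,.17,183); print(r.observe()['force'],r.observe()['finger_force'])"
```

```text
t 3.3 pos [0.442  0.3185 0.1677] yaw 178.26 open 0.026 SHIFT [ -27.6 -317.8   -3.3] turn -4.74
[1.46824072 0.30192966 2.06814543] 59.27171587944031
```

View pics/w3.png

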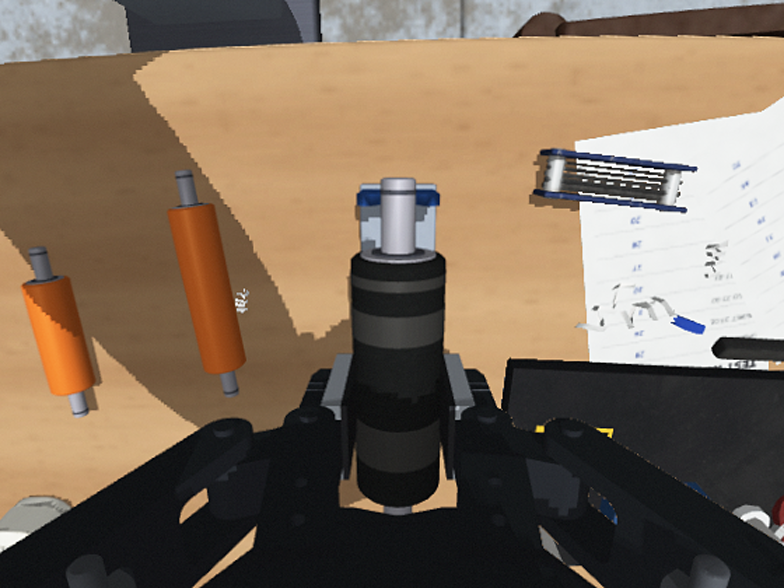

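The black roller is held level, between the pads at about (398,390). Next stop is the tray.

>>> {"api": "drive_tool", "payload": {"rows": [[[-8, -45, -5, -1, -1], [-16, -92, -5, -2, -1], [-24, -140, -5, -3, -1], [-30, -188, -5, -4, -1], [-35, -236, -5, -4, -1]]]}}

```text
clock: 3.8
ee_pos: [0.468, 0.079, 0.1659]
ee_rot: [-3.141, 0.001, -3.101]
force: [2.2, -0.4, -1.6]
opening: 0.0257
finger_force: 59.4
```

>>> {"api": "drive_tool", "payload": {"rows": [[[0, -48, 0, 0, -1], [0, -96, 0, 0, -1], [0, -144, 0, 0, -1], [0, -180, 0, 0, -1], [0, -200, 0, 0, -1]]]}}

```text
clock: 4.3
ee_pos: [0.4759, -0.1219, 0.1657]
ee_rot: [-3.141, 0.0, -3.105]
force: [-0.5, -0.3, -2.0]
opening: 0.0256
finger_force: 59.5
```

```bash
python3 -c "
from h import *
snap('w4');shift(.475,-.153,.05,183)"
```

```text
t 4.35 pos [ 0.4763 -0.1234  0.1656] yaw -177.92 open 0.0257 SHIFT [  2.4 -29.3 115.7] turn -0.92
```

View pics/w4.png

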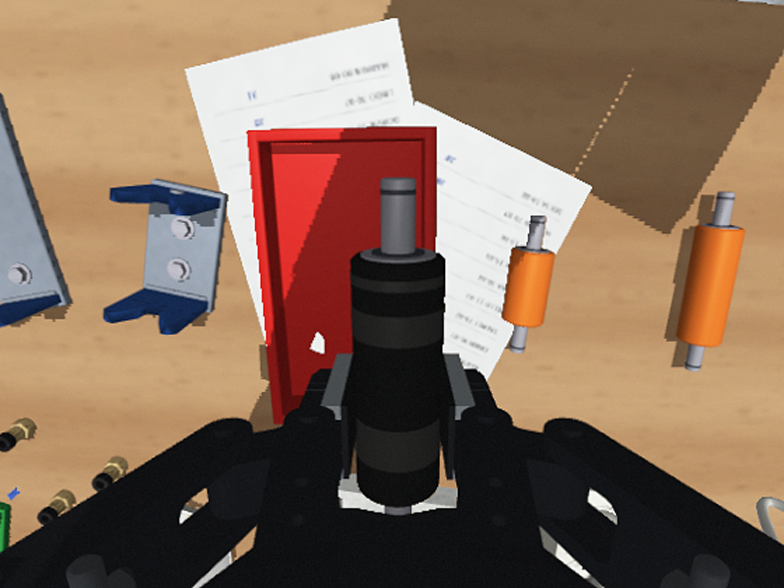

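The tray's near rim corners are at (248,130) and (436,127), and its left rim runs down to (272,422). The short carriage base has corners (155,180), (228,195), (213,312) and (145,293). The short roller runs (538,216)–(517,351) and the medium (726,193)–(693,369).

```bash
python3 -c "
from h import *
np.set_printoptions(precision=4,suppress=True)
c,im=lcam('w4')
for n,a,b,z in(('trayNear',(248,130),(436,127),.032),('trayLeft',(248,130),(272,422),.032),('short',(538,216),(517,351),.014),('med',(726,193),(693,369),.014),('baseR',(228,195),(213,312),.008),('bolts',(181,227),(179,270),.01),('ch1top',(110,193),(192,207),.059),('ch2',(105,318),(178,324),.059)):
    w=px2w(c,np.array([a,b])/1.4,z); d=w[1]-w[0]; print(n,w,w.mean(0),np.linalg.norm(d),np.degrees(np.arctan2(d[1],d[0])))
"
```

```text
trayNear [[ 0.3921 -0.2089  0.032 ]
 [ 0.3869 -0.1033  0.032 ]] [ 0.3895 -0.1561  0.032 ] 0.10570267437520572 92.77637757191125
trayLeft [[ 0.3921 -0.2089  0.032 ]
 [ 0.5771 -0.2019  0.032 ]] [ 0.4846 -0.2054  0.032 ] 0.18517116844172668 2.1474894780120746
short [[ 0.4358 -0.0349  0.014 ]
 [ 0.5271 -0.0384  0.014 ]] [ 0.4814 -0.0367  0.014 ] 0.09130861544691943 -2.1690279818584424
med [[0.4159 0.0838 0.014 ]
 [0.5367 0.0878 0.014 ]] [0.4763 0.0858 0.014 ] 0.12086283844317788 1.892610021180416
baseR [[ 0.4305 -0.2307  0.008 ]
 [ 0.509  -0.2457  0.008 ]] [ 0.4697 -0.2382  0.008 ] 0.07995567776141706 -10.812475423707756
bolts [[ 0.4515 -0.2618  0.01  ]
 [ 0.48   -0.2656  0.01  ]] [ 0.4657 -0.2637  0.01  ] 0.02876012786323638 -7.612495485302996
ch1top [[ 0.4271 -0.2763  0.059 ]
 [ 0.4333 -0.2323  0.059 ]] [ 0.4302 -0.2543  0.059 ] 0.04450011235763783 82.01381044347083
ch2 [[ 0.4977 -0.2884  0.059 ]
 [ 0.4996 -0.2458  0.059 ]] [ 0.4987 -0.2671  0.059 ] 0.04266299227661515 87.46947035152229
```

>>> {"api": "drive_tool", "payload": {"rows": [[[-3, -29, 20, 0, -1], [-3, -29, 65, 0, -1], [-3, -29, 110, 0, -1], [-3, -29, 140, 0, -1], [-3, -29, 148, 0, -1]]]}}

```text
clock: 4.85
ee_pos: [0.4784, -0.1469, 0.0148]
ee_rot: [3.139, -0.004, -3.102]
force: [-0.1, 0.2, -1.3]
opening: 0.0258
finger_force: 59.6
```

```bash
python3 -c "
from h import *
shift(.479,-.153,.0095,182.2)"
```

```text
t 4.85 pos [ 0.4784 -0.1469  0.0148] yaw -177.75 open 0.0258 SHIFT [-0.3 -6.1  5.3] turn 0.05
```

>>> {"api": "drive_tool", "payload": {"rows": [[[0, -6, 2, 0, -1], [0, -6, 4, 0, -1], [0, -6, 5, 0, -1], [0, -6, 5, 0, -1], [0, -6, 5, 0, -1]]]}}

```text
clock: 5.35
ee_pos: [0.4809, -0.154, 0.0131]
ee_rot: [-3.141, 0.001, -3.102]
force: [-0.4, 0.2, -1.3]
opening: 0.0255
finger_force: 59.6
```

>>> {"api": "drive_tool", "payload": {"rows": [[[0, 0, 2, 0, -1], [0, 0, 3, 0, -1], [0, 0, 4, 0, -1], [0, 0, 4, 0, -1], [0, 0, 4, 0, -1]]]}}

```text
clock: 5.85
ee_pos: [0.4806, -0.1539, 0.0087]
ee_rot: [-3.141, 0.0, -3.102]
force: [-1.2, 0.9, 5.2]
opening: 0.026
finger_force: 60.6
```

Contact is light (about 6 N up). I'll open partway and lift.

>>> {"api": "drive_tool", "payload": {"rows": [[[0, 0, 0, 0, -0.2], [0, 0, 0, 0, 0.1], [0, 0, 0, 0, 0.15], [0, 0, 0, 0, 0.15], [0, 0, 0, 0, 0.15]]]}}

```text
clock: 6.35
ee_pos: [0.4805, -0.1539, 0.0082]
ee_rot: [-3.142, -0.0, -3.102]
force: [0.6, -0.3, -0.0]
opening: 0.049
finger_force: 0.0
```

>>> {"api": "drive_tool", "payload": {"rows": [[[0, 0, -20, 0, 0.15], [0, 0, -60, 0, 0.15], [0, 0, -100, 0, 1], [0, 10, -140, 0, 1], [0, 40, -160, 0, 1]]]}}

```text
clock: 6.85
ee_pos: [0.4802, -0.1154, 0.1715]
ee_rot: [-3.139, 0.004, -3.105]
force: [1.0, 0.9, -0.4]
opening: 0.0853
finger_force: 0.0
```

```bash
python3 -c "
from h import *
snap('w5');shift(.476,.086,.1,181.5)"
```

```text
t 6.9 pos [ 0.4798 -0.1113  0.1735] yaw -177.76 open 0.0854 SHIFT [ -3.5 197.3  73.3] turn 0.74
```

View pics/w5.png

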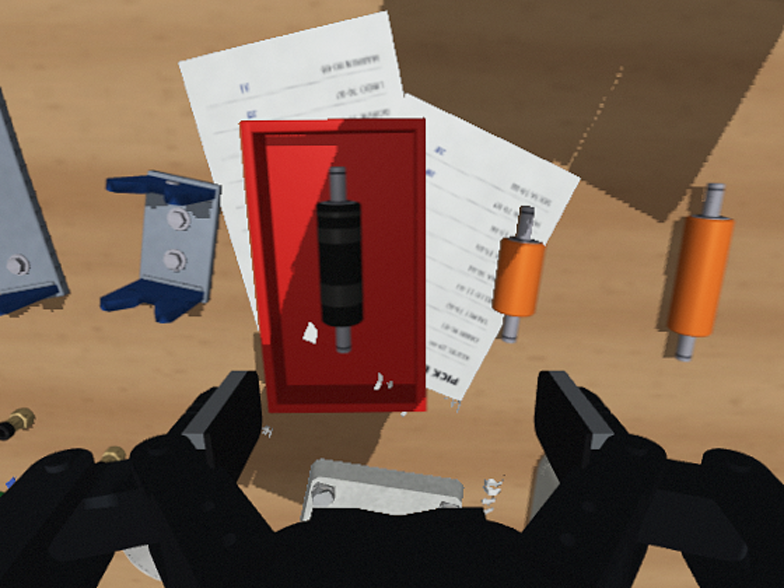

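The black roller lies in the tray at (339,262). The short roller runs (526,207)–(509,341) and the medium (715,184)–(684,359).

```bash
python3 -c "
from h import *
np.set_printoptions(precision=4,suppress=True)
c,im=lcam('w5')
for n,a,b,z in(('short',(526,207),(509,341),.014),('med',(715,184),(684,359),.014),('baseR',(222,186),(206,303),.008),('bolts',(179,217),(174,259),.012),('ch1top',(106,186),(188,197),.059),('ch2',(101,307),(172,315),.059)):
    w=px2w(c,np.array([a,b])/1.4,z); d=w[1]-w[0]; print(n,w.mean(0),np.linalg.norm(d),np.degrees(np.arctan2(d[1],d[0])))
shift(.481,-.037,.003,177)
"
```

```text
short [ 0.4816 -0.0361  0.014 ] 0.09123407915711997 -0.9044357546132277
med [0.4761 0.0874 0.014 ] 0.12094136092366684 2.185257979748891
baseR [ 0.47   -0.2382  0.008 ] 0.08104036787886486 -11.562279720190583
bolts [ 0.4645 -0.2611  0.012 ] 0.028578897154750142 -11.82791666733015
ch1top [ 0.431  -0.2528  0.059 ] 0.045374022967646435 84.0407252264602
ch2 [ 0.4996 -0.2665  0.059 ] 0.04225571149328074 85.6517598399166
t 6.9 pos [ 0.4798 -0.1113  0.1735] yaw -177.76 open 0.0854 SHIFT [ -3.1  74.3 170.4] turn 5.24
```

>>> {"api": "drive_tool", "payload": {"rows": [[[-2, 38, 5, 2, 0.4], [-2, 75, 20, 4, 0.4], [-2, 75, 65, 4, 0.4], [-2, 75, 105, 4, 0.4], [-2, 75, 125, 4, 0.4]]]}}

```text
clock: 7.4
ee_pos: [0.4763, -0.038, 0.0404]
ee_rot: [3.141, -0.003, 3.112]
force: [-0.5, -0.9, 0.7]
opening: 0.0597
finger_force: 0.0
```

```bash
python3 -c "
from h import *
shift(.4815,-.0365,.003,178)
"
```

```text
t 7.4 pos [ 0.4763 -0.038   0.0404] yaw 178.32 open 0.0597 SHIFT [-5.3  1.6 37.4] turn 0.32
```

>>> {"api": "drive_tool", "payload": {"rows": [[[-4, 1, 15, 0, 0.4], [-4, 1, 28, 0, 0.4], [-4, 1, 34, 0, 0.4], [-4, 1, 34, 0, 0.4], [-4, 1, 34, 0, 0.4]]]}}

```text
clock: 7.9
ee_pos: [0.4822, -0.0381, 0.0097]
ee_rot: [-3.142, 0.0, 3.111]
force: [0.1, -0.2, 0.6]
opening: 0.06
finger_force: 0.0
```

```bash
python3 -c "
from h import *
shift(.4815,-.0365,.003,178);print(r.observe()['force'])
"
```

```text
t 7.9 pos [ 0.4822 -0.0381  0.0097] yaw 178.26 open 0.06 SHIFT [0.7 1.6 6.7] turn 0.26
[ 0.07700345 -0.24917888  0.60479802]
```

>>> {"api": "drive_tool", "payload": {"rows": [[[0, 1, 3, 0, 0.4], [0, 1, 6, 0, 0.4], [0, 1, 6, 0, -1], [0, 1, 6, 0, -1], [0, 1, 6, 0, -1]]]}}

```text
clock: 8.4
ee_pos: [0.4823, -0.0371, 0.0037]
ee_rot: [-3.141, 0.001, 3.111]
force: [-1.1, 0.3, 3.1]
opening: 0.0258
finger_force: 58.7
```

>>> {"api": "drive_tool", "payload": {"rows": [[[0, 0, 0, 0, -1], [0, 0, 0, 0, -1], [0, 0, -5, 0, -1], [0, 0, -20, 0, -1], [0, 0, -60, 0, -1]]]}}

```text
clock: 8.9
ee_pos: [0.4801, -0.0366, 0.0616]
ee_rot: [3.14, -0.006, 3.111]
force: [1.3, 0.4, -1.1]
opening: 0.0263
finger_force: 59.2
```

>>> {"api": "drive_tool", "payload": {"rows": [[[0, 0, -40, 0, -1], [0, -20, -80, 2, -1], [0, -60, -90, 5, -1], [0, -90, -90, 9, -1], [0, -100, -90, 9, -1]]]}}

```text
clock: 9.4
ee_pos: [0.4791, -0.1393, 0.1538]
ee_rot: [-3.141, 0.001, 2.95]
force: [0.3, 0.0, -1.0]
opening: 0.0257
finger_force: 59.3
```

```bash
python3 -c "
from h import *
snap('w6');shift(.4655,-.26,.1,169)
"
```

```text
t 9.45 pos [ 0.479  -0.1393  0.1533] yaw 169.15 open 0.0258 SHIFT [  -9.5 -121.    53.4] turn 0.15
```

View pics/w6.png

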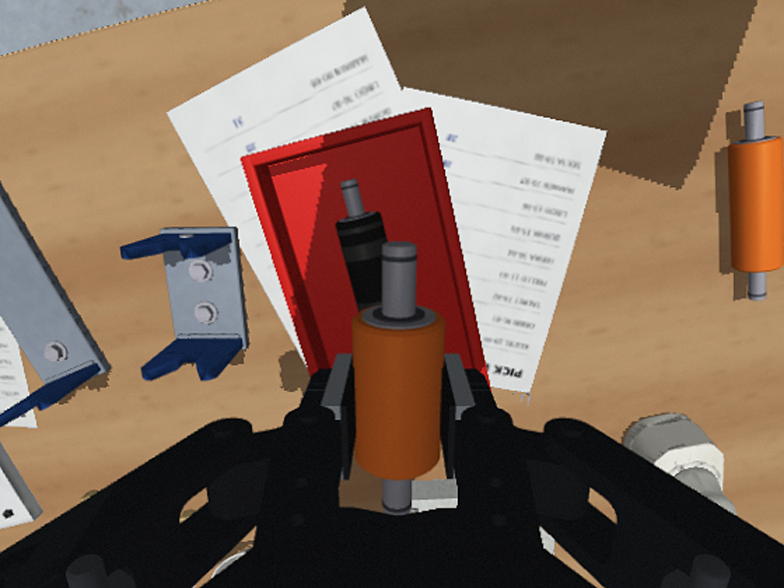

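The short roller is held. The short carriage base corners are at (160,228), (237,228) and (245,348), with bolts at (200,270) and (205,313) and cheek tips at (121,248), (205,255), (143,374) and (207,375).

Run:
```python
from h import *
np.set_printoptions(precision=4,suppress=True)
c,im=lcam('w6')
for n,a,b,z in(('near',(160,228),(238,227),.008),('baseR',(238,227),(246,348),.008),('bolts',(200,270),(205,313),.012)):
    w=px2w(c,np.array([a,b])/1.4,z); d=w[1]-w[0]; print(n,w,w.mean(0),np.linalg.norm(d),np.degrees(np.arctan2(d[1],d[0])))
cv2.imwrite('pics/w6c.png',cv2.resize(im[140:290,60:200,::-1],None,fx=4,fy=4,interpolation=cv2.INTER_CUBIC))
```

```text
near [[ 0.4213 -0.2785  0.008 ]
 [ 0.4303 -0.2299  0.008 ]] [ 0.4258 -0.2542  0.008 ] 0.04940707412310361 79.43659262966324
baseR [[ 0.4303 -0.2299  0.008 ]
 [ 0.509  -0.2473  0.008 ]] [ 0.4696 -0.2386  0.008 ] 0.08052718202346458 -12.501094463714757
bolts [[ 0.4514 -0.2597  0.012 ]
 [ 0.4792 -0.2651  0.012 ]] [ 0.4653 -0.2624  0.012 ] 0.02838565876445304 -11.042717038613636
```

View pics/w6c.png

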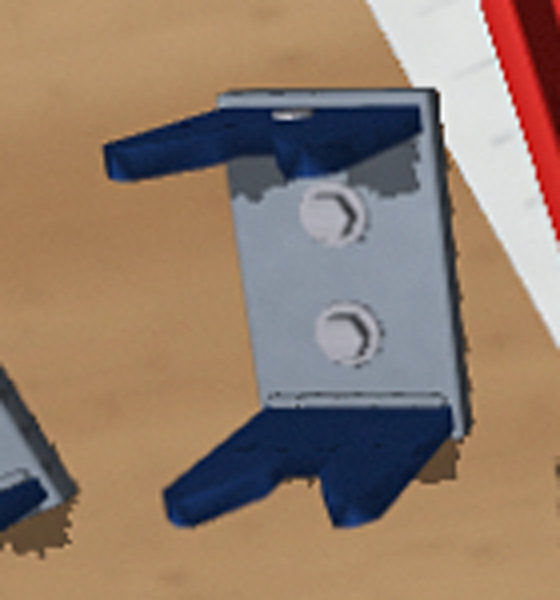

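The enlarged crop shows both bolts at the base centre line and clean base edges. Three independent fits agree on a centre of (0.4656, -0.2622) and an angle of about -11.3°.

```bash
python3 -c "
from h import *
shift(.4656,-.2622,.09,168.7)
"
```

```text
t 9.45 pos [ 0.479  -0.1393  0.1533] yaw 169.15 open 0.0258 SHIFT [ -10.  -123.1   63.4] turn 0.45
```

>>> {"api": "drive_tool", "payload": {"rows": [[[-4, -45, 0, 0.4, -1], [-8, -90, 10, 0.4, -1], [-10, -123, 40, 0.4, -1], [-10, -123, 60, 0.4, -1], [-10, -123, 60, 0.4, -1]]]}}

```text
clock: 9.95
ee_pos: [0.4642, -0.2585, 0.0903]
ee_rot: [3.138, -0.006, 2.947]
force: [-0.6, 0.3, -2.0]
opening: 0.0257
finger_force: 59.5
```

>>> {"api": "drive_tool", "payload": {"rows": [[[0, 0, 0, 0, -1], [0, 0, 0, 0, -1], [0, 0, 0, 0, -1], [0, 0, 0, 0, -1], [0, 0, 0, 0, -1]]]}}

```text
clock: 10.45
ee_pos: [0.4662, -0.2595, 0.0939]
ee_rot: [-3.141, 0.001, 2.948]
force: [0.1, 0.2, -1.2]
opening: 0.026
finger_force: 59.5
```

```bash
python3 -c "
from h import *
snap('w7');shift(.4656,-.2622,.03,168.7)
"
```

```text
t 10.5 pos [ 0.4661 -0.2596  0.0937] yaw 168.88 open 0.026 SHIFT [ 0.  -2.7 63.7] turn 0.18
```

View pics/w7.png

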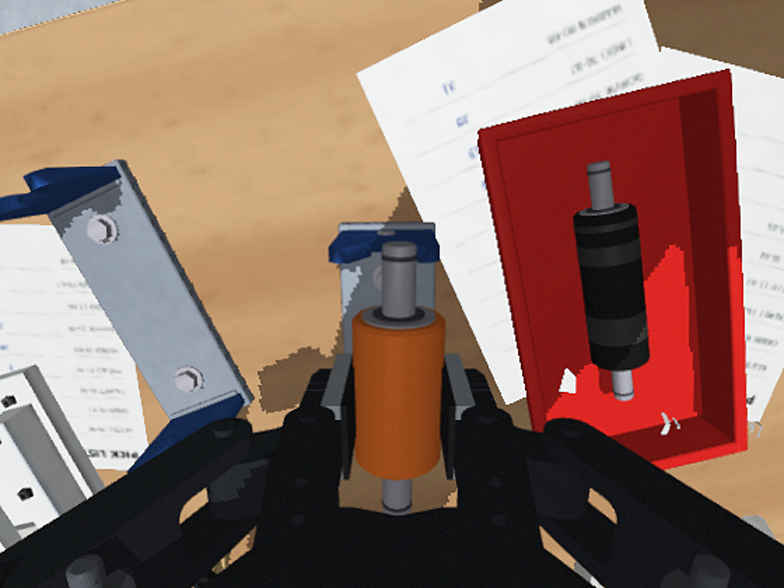

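The near cheek's top corners are at (331,252) and (438,250), and the base's near edge is (341,224)–(436,223). The long carriage has bolts at (103,229) and (190,379), and its base right edge runs (122,160)–(249,403).

Run:
```python
from h import *
np.set_printoptions(precision=4,suppress=True)
c,im=lcam('w7')
for n,a,b,z in(('near',(341,224),(436,223),.008),('chk',(331,256),(438,254),.059),('Lbolts',(103,229),(190,379),.012),('LbaseR',(122,160),(250,403),.008)):
    w=px2w(c,np.array([a,b])/1.4,z); d=w[1]-w[0]; print(n,w,w.mean(0),np.linalg.norm(d),np.degrees(np.arctan2(d[1],d[0])))
C=np.array([.4656,-.2622,0])
for a in(-10.5,-11.5,-12.5):
    M=R.from_euler('z',a,degrees=True).as_matrix()
    P=[C+M@p for p in([-.041,-.024,.008],[-.041,.024,.008],[-.038,-.022,.059],[-.038,.022,.059])]
    print(a,w2px(c,P)*1.4)
```

```text
near [[ 0.4217 -0.2782  0.008 ]
 [ 0.4301 -0.2328  0.008 ]] [ 0.4259 -0.2555  0.008 ] 0.046198411251008153 79.51311199384878
chk [[ 0.4277 -0.2774  0.059 ]
 [ 0.4348 -0.2369  0.059 ]] [ 0.4313 -0.2572  0.059 ] 0.04112497072276785 80.00361790149405
Lbolts [[ 0.4006 -0.3927  0.012 ]
 [ 0.4855 -0.3751  0.012 ]] [ 0.4431 -0.3839  0.012 ] 0.08676910911391157 11.716339034446527
LbaseR [[ 0.3711 -0.3745  0.008 ]
 [ 0.5071 -0.3492  0.008 ]] [ 0.4391 -0.3618  0.008 ] 0.13830870236494786 10.524464876383329
-10.5 [[340.4631 222.4007]
 [439.2553 221.3862]
 [330.2926 246.9826]
 [445.3644 245.8238]]
-11.5 [[341.9053 221.5323]
 [440.7082 222.2507]
 [331.984  245.9851]
 [447.0714 246.8172]]
-12.5 [[343.3646 220.689 ]
 [442.1437 223.1399]
 [333.6959 245.0165]
 [448.7578 247.8391]]
```

>>> {"api": "drive_tool", "payload": {"rows": [[[0, -4, 10, -0.6, -1], [0, -4, 30, -0.6, -1], [0, -4, 45, -0.6, -1], [0, -4, 54, -0.6, -1], [0, -4, 58, -0.6, -1]]]}}

```text
clock: 11.0
ee_pos: [0.4647, -0.2636, 0.0341]
ee_rot: [3.141, -0.001, 2.958]
force: [0.4, -0.1, -1.5]
opening: 0.0259
finger_force: 59.5
```

>>> {"api": "drive_tool", "payload": {"rows": [[[0, 0, 1, 0, -1], [0, 0, 2, 0, -1], [0, 0, 3, 0, -1], [0, 0, 4, 0, -1], [0, 0, 4, 0, -1]]]}}

```text
clock: 11.5
ee_pos: [0.4653, -0.2637, 0.0315]
ee_rot: [-3.141, 0.0, 2.958]
force: [0.2, -0.3, -0.5]
opening: 0.0257
finger_force: 59.5
```

```bash
python3 -c "
from h import *
shift(.466,-.2635,.0297,169.5);s=r.observe();print(s['force'],s['wrist_torque'])
"
```

```text
t 11.5 pos [ 0.4653 -0.2637  0.0315] yaw 169.46 open 0.0257 SHIFT [-0.7  0.4  1.8] turn -0.04
[ 0.16597169 -0.25405314 -0.53643124] [-0.00115699 -0.07149537 -0.00042791]
```

>>> {"api": "drive_tool", "payload": {"rows": [[[0, 0, 1, 0, -1], [0, 0, 2, 0, -1], [0, 0, 2, 0, -1], [0, 0, 2, 0, -0.2], [0, 0, 2, 0, 0.15]]]}}

```text
clock: 12.0
ee_pos: [0.4652, -0.2636, 0.0293]
ee_rot: [3.142, 0.0, 2.958]
force: [0.0, -0.6, -0.6]
opening: 0.0471
finger_force: 0.0
```

>>> {"api": "drive_tool", "payload": {"rows": [[[0, 0, 0, 0, 0.15], [0, 0, 0, 0, 0.15], [0, 0, -20, 0, 0.15], [0, 0, -60, 0, 0.15], [0, 0, -105, 0, 0.5]]]}}

```text
clock: 12.5
ee_pos: [0.4645, -0.2631, 0.1345]
ee_rot: [3.14, -0.003, 2.958]
force: [0.8, -1.3, 0.2]
opening: 0.0621
finger_force: 0.0
```

```bash
python3 -c "
from h import *
snap('w8');shift(.477,.0866,.15,182);s=r.observe();print(s['force'])
"
```

```text
t 12.55 pos [ 0.467  -0.265   0.1425] yaw 169.47 open 0.064 SHIFT [ 54.4 347.5  -9.2] turn -12.53
[ 1.9211723 -1.6123679  7.6084372]
```

View pics/w8.png

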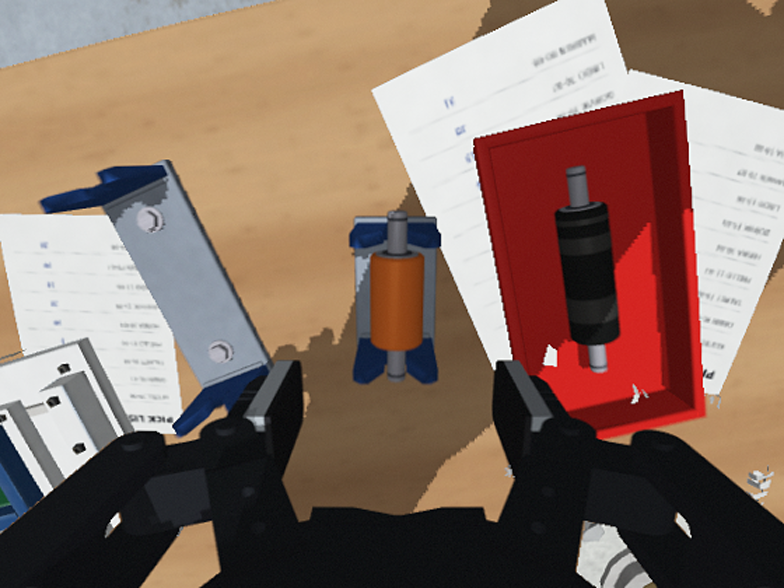

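The short roller sits in its carriage, cover at (397,300) and both journals (397,232 and 398,365) in the slots. The long carriage's bolts are at (151,219) and (220,351), and its base's near right corner is at (171,163).

Run:
```python
from h import *
np.set_printoptions(precision=4,suppress=True)
c,im=lcam('w8')
for n,a,b,z in(('Lbolts',(151,219),(220,351),.012),('LbaseR',(171,162),(270,363),.008),('Lch1',(42,209),(170,171),.059),('Lchk2',(180,434),(266,370),.059),('short',(397,212),(398,382),.04),('shortch',(350,235),(440,232),.059),('shortch2',(357,382),(437,382),.059)):
    w=px2w(c,np.array([a,b])/1.4,z); d=w[1]-w[0]; print(n,w,w.mean(0),np.linalg.norm(d),np.degrees(np.arctan2(d[1],d[0])))
```

```text
Lbolts [[ 0.4004 -0.3934  0.012 ]
 [ 0.4856 -0.377   0.012 ]] [ 0.443  -0.3852  0.012 ] 0.08676376694304012 10.89794666891976
LbaseR [[ 0.3722 -0.3743  0.008 ]
 [ 0.5004 -0.3501  0.008 ]] [ 0.4363 -0.3622  0.008 ] 0.1305454004030583 10.678336411216927
Lch1 [[ 0.3849 -0.4189  0.059 ]
 [ 0.3806 -0.3524  0.059 ]] [ 0.3827 -0.3856  0.059 ] 0.06667170692232123 93.7496915430816
Lchk2 [[ 0.5123 -0.39    0.059 ]
 [ 0.4841 -0.3342  0.059 ]] [ 0.4982 -0.3621  0.059 ] 0.0625515321403827 116.71693981887981
short [[ 0.4201 -0.2544  0.04  ]
 [ 0.5121 -0.2709  0.04  ]] [ 0.4661 -0.2626  0.04  ] 0.09356141513062591 -10.186710554367787
shortch [[ 0.4246 -0.2776  0.059 ]
 [ 0.4309 -0.236   0.059 ]] [ 0.4278 -0.2568  0.059 ] 0.04204843251475 81.38732225710707
shortch2 [[ 0.4991 -0.2899  0.059 ]
 [ 0.5065 -0.2496  0.059 ]] [ 0.5028 -0.2697  0.059 ] 0.040944420789726724 79.45042236652793
```

>>> {"api": "drive_tool", "payload": {"rows": [[[5, 40, -5, -2, 0.5], [12, 88, -5, -5, 1], [20, 136, -5, -8, 1], [28, 184, -5, -11, 1], [36, 232, -5, -12.5, 1]]]}}

```text
clock: 13.05
ee_pos: [0.4719, -0.0272, 0.1394]
ee_rot: [-3.141, 0.001, -3.106]
force: [0.2, 0.3, -0.2]
opening: 0.0853
finger_force: 0.0
```

```bash
python3 -c "
from h import *
shift(.477,.0866,.045,182)
"
```

```text
t 13.05 pos [ 0.4719 -0.0272  0.1394] yaw -177.96 open 0.0853 SHIFT [ -9.1 113.6  94.4] turn 0.04
```

>>> {"api": "drive_tool", "payload": {"rows": [[[-4, 45, 0, 0, 1], [-9, 90, 10, 0, 1], [-8, 112, 20, 0, 1], [-8, 112, 20, 0, 1], [-8, 112, 20, 0, 1]]]}}

```text
clock: 13.55
ee_pos: [0.4763, 0.0836, 0.1192]
ee_rot: [-3.141, -0.0, -3.106]
force: [0.7, 0.0, -1.1]
opening: 0.0853
finger_force: 0.0
```

```bash
cat >> h.py <<'E'
def orange(name,z=.014):
    snap(name); c,im=lcam(name)
    for a,ce,b in blobs(im,(5,130,60),(22,255,255),900):
        w=px2w(c,b,z); e=[w[1]-w[0],w[2]-w[1]]; e=e if np.linalg.norm(e[0])>np.linalg.norm(e[1]) else e[::-1]
        t=np.degrees(np.arctan2(e[0][1],e[0][0])); print(a,ce.round(),'ctr',w.mean(0).round(4),[round(float(np.linalg.norm(v)),4) for v in e],((t+90)%180-90).round(2))
E
python3 -c "
from h import *
orange('w9')
shift(.477,.0866,.003,182)
"
```

```text
5927 [432. 174.] ctr [0.4485 0.1957 0.014 ] [0.1139, 0.0309] 4.06
3803 [286. 209.] ctr [0.4781 0.0864 0.014 ] [0.0849, 0.028] 3.12
t 13.6 pos [0.4765 0.083  0.1195] yaw -178.02 open 0.0852 SHIFT [ -0.6   3.7 116.5] turn -0.02
```

>>> {"api": "drive_tool", "payload": {"rows": [[[-1, 4, 40, -0.5, 1], [-1, 4, 80, -0.5, 1], [-1, 4, 105, -0.5, 1], [-1, 4, 112, -0.5, 1], [-1, 4, 112, -0.5, 1]]]}}

```text
clock: 14.1
ee_pos: [0.4773, 0.0864, 0.0071]
ee_rot: [-3.142, -0.001, -3.1]
force: [0.3, -0.4, 1.0]
opening: 0.0853
finger_force: 0.0
```

>>> {"api": "drive_tool", "payload": {"rows": [[[0, 0, 0, 0, 0], [0, 0, 1, 0, 0], [0, 0, 2, 0, -1], [0, 0, 2, 0, -1], [0, 0, 2, 0, -1]]]}}

```text
clock: 14.6
ee_pos: [0.4778, 0.0873, 0.0061]
ee_rot: [-3.141, 0.002, -3.099]
force: [-1.0, -1.2, 6.5]
opening: 0.0257
finger_force: 58.6
```

>>> {"api": "drive_tool", "payload": {"rows": [[[0, 0, 0, 0, -1], [0, 0, 0, 0, -1], [0, 0, 0, 0, -1], [0, 0, 0, 0, -1], [0, 0, 0, 0, -1]]]}}

```text
clock: 15.1
ee_pos: [0.4777, 0.0873, 0.0061]
ee_rot: [-3.141, 0.001, -3.098]
force: [-1.2, -0.3, 5.6]
opening: 0.0257
finger_force: 58.6
```

>>> {"api": "drive_tool", "payload": {"rows": [[[0, 0, -10, 0, -1], [0, 0, -40, 0, -1], [0, 0, -85, 0, -1], [5, 30, -115, 1, -1], [12, 75, -115, 2, -1]]]}}

```text
clock: 15.6
ee_pos: [0.4645, 0.1616, 0.1251]
ee_rot: [3.141, 0.008, -3.138]
force: [0.9, 0.8, -3.2]
opening: 0.0255
finger_force: 59.6
```

```bash
python3 -c "
from h import *
shift(.439,.3182,.10,178.2)
"
```

```text
t 15.6 pos [0.4645 0.1616 0.1251] yaw -179.78 open 0.0255 SHIFT [ 25.  156.7  25. ] turn 2.02
```

>>> {"api": "drive_tool", "payload": {"rows": [[[7, 45, 0, 1, -1], [14, 90, 0, 2, -1], [21, 135, 5, 2, -1], [25, 155, 15, 2, -1], [25, 155, 20, 2, -1]]]}}

```text
clock: 16.1
ee_pos: [0.4345, 0.3189, 0.1]
ee_rot: [3.141, -0.001, 3.119]
force: [-0.2, -0.1, -2.2]
opening: 0.0259
finger_force: 59.6
```

>>> {"api": "drive_tool", "payload": {"rows": [[[0, 0, 0, 0, -1], [0, 0, 0, 0, -1], [0, 0, 0, 0, -1], [0, 0, 0, 0, -1], [0, 0, 0, 0, -1]]]}}

```text
clock: 16.6
ee_pos: [0.4362, 0.3159, 0.1006]
ee_rot: [3.141, 0.0, 3.114]
force: [0.4, -0.6, -2.8]
opening: 0.026
finger_force: 59.6
```

```bash
python3 -c "
from h import *
shift(.439,.3182,.0325,178.2)
"
```

```text
t 16.6 pos [0.4362 0.3159 0.1006] yaw 178.4 open 0.026 SHIFT [-2.8  2.3 68.1] turn 0.2
```

>>> {"api": "drive_tool", "payload": {"rows": [[[-3, 2, 10, 0.2, -1], [-3, 2, 30, 0.2, -1], [-3, 2, 48, 0.2, -1], [-3, 2, 58, 0.2, -1], [-3, 2, 62, 0.2, -1]]]}}

```text
clock: 17.1
ee_pos: [0.4384, 0.3181, 0.0369]
ee_rot: [-3.141, -0.002, 3.111]
force: [0.2, -0.0, -0.6]
opening: 0.0258
finger_force: 59.6
```

>>> {"api": "drive_tool", "payload": {"rows": [[[0, 0, 1, 0, -1], [0, 0, 2, 0, -1], [0, 0, 3, 0, -1], [0, 0, 4, 0, -1], [0, 0, 4, 0, -1]]]}}

```text
clock: 17.6
ee_pos: [0.4389, 0.3185, 0.0345]
ee_rot: [3.141, 0.0, 3.111]
force: [-0.2, 0.2, -1.7]
opening: 0.0259
finger_force: 59.6
```

```bash
python3 -c "
from h import *
shift(.439,.3182,.0325,178.2);s=r.observe();print(s['force'],s['wrist_torque'])
"
```

```text
t 17.6 pos [0.4389 0.3185 0.0345] yaw 178.26 open 0.0259 SHIFT [-0.1 -0.3  2. ] turn 0.06
[-0.17510606  0.17456638 -1.67772474] [-0.03121868 -0.00699676 -0.00766466]
```

>>> {"api": "drive_tool", "payload": {"rows": [[[0, 0, 1, 0, -1], [0, 0, 2, 0, -1], [0, 0, 2, 0, -1], [0, 0, 2, 0, -0.2], [0, 0, 2, 0, 0.15]]]}}

```text
clock: 18.1
ee_pos: [0.439, 0.3185, 0.0324]
ee_rot: [3.141, 0.0, 3.111]
force: [-0.4, 0.1, 0.4]
opening: 0.0473
finger_force: 0.0
```

>>> {"api": "drive_tool", "payload": {"rows": [[[0, 0, 0, 0, 0.15], [0, 0, 0, 0, 0.15], [0, 0, -20, 0, 0.15], [0, 0, -55, 0, 0.3], [0, -30, -95, 0, 1]]]}}

```text
clock: 18.6
ee_pos: [0.4377, 0.2897, 0.1276]
ee_rot: [-3.142, -0.001, 3.114]
force: [1.4, 0.0, 0.0]
opening: 0.0684
finger_force: 0.0
```

>>> {"api": "drive_tool", "payload": {"rows": [[[0, -40, 0, -2, 1], [0, -80, 0, -5, 1], [0, -92, 0, -5, 1], [0, -92, 0, -5, 1], [0, -92, 0, -5, 1]]]}}

```text
clock: 19.1
ee_pos: [0.4354, 0.1968, 0.1274]
ee_rot: [3.141, 0.0, -3.086]
force: [0.3, 0.5, 1.0]
opening: 0.0853
finger_force: 0.0
```

```bash
python3 -c "
from h import *
orange('w10')
orange('w11',.04)
shift(.448,.1955,.005,183.8)
"
```

```text
4748 [280. 218.] ctr [0.4497 0.1943 0.014 ] [0.1149, 0.0281] 4.47
4449 [449. 226.] ctr [0.4469 0.334  0.014 ] [0.0929, 0.0356] -2.12
4746 [279. 218.] ctr [0.4412 0.1944 0.04  ] [0.103, 0.0253] 4.37
4460 [449. 227.] ctr [0.4385 0.3188 0.04  ] [0.0833, 0.0319] -3.38
t 19.2 pos [0.4353 0.1974 0.1272] yaw -176.71 open 0.0855 SHIFT [-12.6  -2.6 122.2] turn -0.51
```

>>> {"api": "drive_tool", "payload": {"rows": [[[-12, -3, 40, -0.7, 1], [-12, -3, 80, -0.7, 1], [-12, -3, 108, -0.7, 1], [-12, -3, 119, -0.7, 1], [-12, -3, 119, -0.7, 1]]]}}

```text
clock: 19.7
ee_pos: [0.4465, 0.1947, 0.0071]
ee_rot: [-3.141, -0.003, -3.071]
force: [-0.5, -0.4, 0.9]
opening: 0.0853
finger_force: 0.0
```

>>> {"api": "drive_tool", "payload": {"rows": [[[0, 0, 0, 0, 0], [0, 0, 1, 0, 0], [0, 0, 2, 0, -1], [0, 0, 2, 0, -1], [0, 0, 2, 0, -1]]]}}

```text
clock: 20.2
ee_pos: [0.4478, 0.1943, 0.0073]
ee_rot: [3.141, 0.002, -3.073]
force: [-2.1, -0.1, 6.7]
opening: 0.0257
finger_force: 58.6
```

>>> {"api": "drive_tool", "payload": {"rows": [[[0, 0, 0, 0, -1], [0, 0, 0, 0, -1], [0, 0, 0, 0, -1], [0, 0, 0, 0, -1], [0, 0, 0, 0, -1]]]}}

```text
clock: 20.7
ee_pos: [0.4478, 0.1943, 0.0072]
ee_rot: [3.141, 0.002, -3.073]
force: [-0.9, 0.6, 7.0]
opening: 0.0257
finger_force: 58.6
```

>>> {"api": "drive_tool", "payload": {"rows": [[[0, 0, -10, 0, -1], [0, 0, -40, 0, -1], [0, 0, -85, 0, -1], [3, -40, -120, 0, -1], [6, -85, -120, -1, -1]]]}}

```text
clock: 21.2
ee_pos: [0.4491, 0.1093, 0.1309]
ee_rot: [-3.142, 0.007, -3.051]
force: [1.3, -0.4, -3.6]
opening: 0.0258
finger_force: 59.8
```

>>> {"api": "drive_tool", "payload": {"rows": [[[3, -48, 0, -1, -1], [6, -96, 0, -2, -1], [9, -144, 0, -3, -1], [12, -192, 0, -4, -1], [15, -240, 0, -5, -1]]]}}

```text
clock: 21.7
ee_pos: [0.4525, -0.1334, 0.1271]
ee_rot: [-3.141, 0.001, -2.967]
force: [1.2, 0.3, -2.5]
opening: 0.026
finger_force: 59.8
```

```bash
python3 -c "
from h import *
shift(.4445,-.3848,.1,190.8)
"
```

```text
t 21.7 pos [ 0.4525 -0.1334  0.1271] yaw -170.01 open 0.026 SHIFT [  51.5 -246.2   27.2] turn -0.81
```

>>> {"api": "drive_tool", "payload": {"rows": [[[10, -48, 0, -0.8, -1], [20, -96, 0, -0.8, -1], [30, -144, 0, -0.8, -1], [40, -192, 0, -0.8, -1], [49, -235, 10, -0.8, -1]]]}}

```text
clock: 22.2
ee_pos: [0.4452, -0.3743, 0.1179]
ee_rot: [-3.139, 0.001, -2.955]
force: [1.1, 0.5, -1.7]
opening: 0.026
finger_force: 59.8
```

>>> {"api": "drive_tool", "payload": {"rows": [[[2, -10, 10, 0, -1], [2, -10, 15, 0, -1], [2, -10, 15, 0, -1], [2, -10, 15, 0, -1], [2, -10, 15, 0, -1]]]}}

```text
clock: 22.7
ee_pos: [0.4457, -0.3804, 0.1022]
ee_rot: [-3.141, 0.001, -2.952]
force: [0.1, 0.1, -1.9]
opening: 0.0255
finger_force: 59.8
```

Run:
```python
from h import *
np.set_printoptions(precision=4,suppress=True)
snap('w12');shift(.4445,-.3848,.0333,190.8)
c,im=lcam('w12')
# blue cheek and light-grey base blobs near the front of the carriage
for a,ce,b in blobs(im,(105,120,30),(125,255,200),150): print(a,ce.round(1),b.round(0).tolist())
cv2.imwrite('pics/w12c.png',cv2.resize(im[120:300,180:400,::-1],None,fx=3.5,fy=3.5,interpolation=cv2.INTER_CUBIC))
```

```text
t 22.75 pos [ 0.4458 -0.3806  0.1021] yaw -169.15 open 0.0261 SHIFT [ 2.1 -3.9 68.8] turn 0.05
407 [250.5 117.1] [[232.0, 112.0], [270.0, 112.0], [270.0, 123.0], [232.0, 123.0]]
685 [445.9 228.4] [[417.0, 224.0], [425.0, 207.0], [471.0, 231.0], [463.0, 247.0]]
404 [493.7 250.4] [[476.0, 246.0], [482.0, 236.0], [512.0, 255.0], [506.0, 265.0]]
5657 [ 47.  305.1] [[-0.0, 261.0], [96.0, 261.0], [96.0, 353.0], [0.0, 353.0]]
169 [387.5 297.3] [[376.0, 294.0], [392.0, 283.0], [401.0, 298.0], [386.0, 308.0]]
```

Run:
```python
from h import *
np.set_printoptions(precision=1,suppress=True)
c,im=lcam('w12')
for a,ce,b in blobs(im,(100,100,20),(130,255,220),25):
    if 180<ce[0]<370 and ce[1]<200: print(a,ce.round(1),b.round(0).tolist())
C=np.array([.4445,-.3848,0]);M=R.from_euler('z',10.8,degrees=True).as_matrix()
P=[C+M@np.array(p) for p in([-.068,-.022,.059],[-.068,.022,.059],[-.071,-.024,.008],[-.071,.024,.008],[-.062,-.022,.059])]
print(w2px(c,P))
h=cv2.cvtColor(im,cv2.COLOR_RGB2HSV)
for row in (104,108,114,118): print(row,[tuple(map(int,im[row,x])) for x in (226,230,234,240,306,318,326,330,334,338)])
```

```text
159 [303.3 116.6] [[297.0, 111.0], [310.0, 111.0], [310.0, 122.0], [297.0, 122.0]]
423 [250.4 117.1] [[232.0, 112.0], [270.0, 112.0], [270.0, 123.0], [232.0, 123.0]]
[[234.7 113.9]
 [317.  114. ]
 [242.3 109.7]
 [312.9 109.8]
 [235.1 125.4]]
104 [(165, 132, 95), (168, 135, 98), (169, 135, 100), (168, 136, 99), (165, 133, 96), (167, 135, 97), (164, 132, 95), (165, 132, 95), (166, 132, 96), (165, 131, 94)]
108 [(168, 136, 99), (169, 135, 97), (169, 136, 99), (147, 120, 90), (103, 114, 129), (165, 132, 96), (166, 134, 95), (166, 132, 96), (166, 134, 95), (164, 133, 95)]
114 [(168, 137, 100), (150, 121, 91), (12, 27, 55), (16, 32, 64), (16, 30, 57), (168, 136, 99), (170, 138, 99), (168, 135, 99), (168, 136, 100), (168, 135, 99)]
118 [(169, 137, 98), (160, 129, 95), (16, 29, 57), (14, 31, 63), (19, 39, 78), (170, 136, 98), (172, 138, 99), (168, 135, 97), (170, 136, 98), (166, 133, 96)]
```

>>> {"api": "drive_tool", "payload": {"rows": [[[2, -5.4, 10, -0.3, -1], [2, -5.4, 25, -0.3, -1], [2, -5.4, 42, -0.3, -1], [2, -5.4, 52, -0.3, -1], [2, -5.4, 58, -0.3, -1]]]}}

```text
clock: 23.25
ee_pos: [0.444, -0.3869, 0.0421]
ee_rot: [3.14, -0.001, -2.948]
force: [0.4, 0.1, -0.5]
opening: 0.0255
finger_force: 59.8
```

>>> {"api": "drive_tool", "payload": {"rows": [[[0, 0, 2, 0, -1], [0, 0, 4, 0, -1], [0, 0, 6, 0, -1], [0, 0, 7, 0, -1], [0, 0, 7, 0, -1]]]}}

```text
clock: 23.75
ee_pos: [0.4444, -0.3873, 0.0364]
ee_rot: [-3.141, 0.0, -2.949]
force: [-1.1, 1.1, -2.4]
opening: 0.0255
finger_force: 59.8
```

```bash
python3 -c "
from h import *
shift(.4445,-.3863,.0333,191.2);s=r.observe();print(s['force'],s['wrist_torque'])
"
```

```text
t 23.75 pos [ 0.4444 -0.3873  0.0364] yaw -168.94 open 0.0255 SHIFT [-0.3  1.   3.1] turn -0.14
[-1.06306091  1.07217197 -2.38320021] [ 0.02359859 -0.0394037  -0.04159253]
```

>>> {"api": "drive_tool", "payload": {"rows": [[[0, 0.5, 1, 0, -1], [0, 0.5, 2, 0, -1], [0, 0.5, 3, 0, -1], [0, 0.5, 3, 0, -1], [0, 0.5, 3, 0, -1]]]}}

```text
clock: 24.25
ee_pos: [0.4443, -0.3868, 0.0333]
ee_rot: [-3.142, 0.0, -2.949]
force: [0.2, -0.4, -1.0]
opening: 0.0255
finger_force: 60.1
```

Down at seat height with no side load. I'll release and rise.

>>> {"api": "drive_tool", "payload": {"rows": [[[0, 0, 0, 0, -0.2], [0, 0, 0, 0, 0.1], [0, 0, 0, 0, 0.15], [0, 0, 0, 0, 0.15], [0, 0, 0, 0, 0.15]]]}}

```text
clock: 24.75
ee_pos: [0.4442, -0.3868, 0.0333]
ee_rot: [-3.141, 0.0, -2.949]
force: [-0.6, -0.1, -0.5]
opening: 0.0495
finger_force: 0.0
```

>>> {"api": "drive_tool", "payload": {"rows": [[[0, 0, -20, 0, 0.15], [0, 0, -55, 0, 0.3], [0, 20, -95, 0, 0.6], [0, 40, -115, 0, 0.6], [0, 40, -115, 0, 0.6]]]}}

```text
clock: 25.25
ee_pos: [0.4371, -0.3467, 0.1517]
ee_rot: [-3.138, 0.003, -2.947]
force: [0.2, 0.4, 0.6]
opening: 0.0686
finger_force: 0.0
```

```bash
python3 -c "
from h import *
orange('w13',.04);s=r.observe();print(s['ee_pos'],s['force'])
"
```

```text
4794 [233. 202.] ctr [ 0.4464 -0.3865  0.04  ] [0.1134, 0.0273] 11.71
1358 [378. 250.] ctr [ 0.4671 -0.2602  0.04  ] [0.0518, 0.0364] -10.61
[ 0.43697442 -0.34732251  0.14985194] [-0.10737072  0.33777482 -0.92355961]
```

View pics/w13.png

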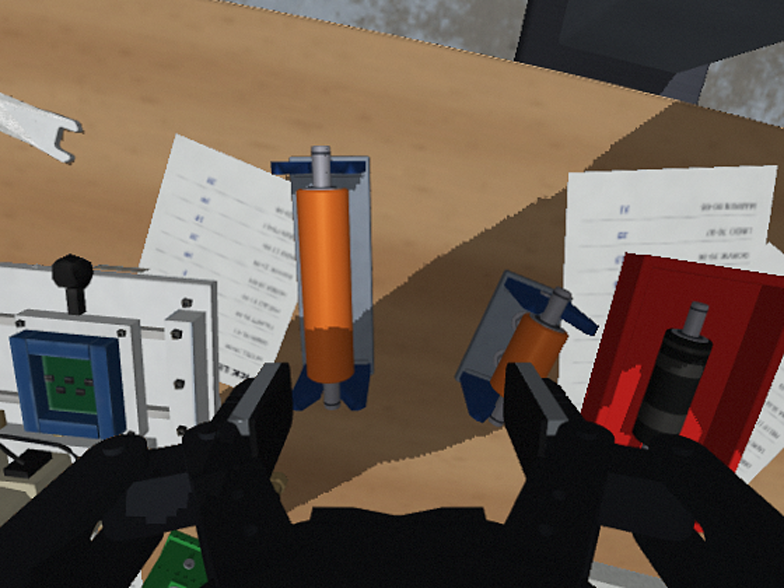

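The last view shows the long roller seated with its journals at (320,165) and (331,392) in the slots, the short roller still seated at (528,350), and the black roller in the tray at (678,385). The gripper is clear, so I'll hand it in.

```bash
python3 -c "
from h import *
print(job.sign_off())"
```

```text
the job is handed in; nothing more can be done
None
```

I handed the job in at about 25 s. The black roller is in the red tray and all three orange rollers are seated in their own carriages; the medium one I confirmed by camera measurement rather than by eye, and no verdict came back.

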